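# Clip a filter cassette out of its rack and index it in the illuminator

### The arm

A 7-joint arm with a two-finger parallel gripper is mounted at the origin on the work surface. World frame = base frame: x ahead of the robot, y to its left, z up, the work surface at z = 0. Lengths are in mm, angles in rad, forces in N, time in s.
With the tool pointing down it reaches from about 400 to 875 mm from the base axis. Payload 4.4 kg.
Tool frame: the origin (TCP) lies at the very end of the fingers, on their centre line; the grasp point (between the pads) lies 19 mm behind it; z points along the fingers, y is the line along which they close (so a half turn about z gives the same grasp; the last joint's range is limited). The gripper opens to 85 mm and grips with 20 to 120 N. Pads are 22 mm wide; open, the fingers measure 114 mm over their backs; the gripper's body (76 mm by 85 mm) begins 54 mm behind the grasp point. The pads swing forward as they close: fully open they stand 13 mm farther back than shut.
Start: joints at [-1.415, 0.628, 0.038, 1.517, -0.027, 0.996, -0.02], TCP at [142.965, 634.097, 231.313] pointing down, gripper open.
Joint ranges: [-3.06, 3.06], [-0.37, 2.12], [-1.25, 1.32], [0.18, 2.47], [-1.1, 4.24], [0.23, 1.98], [-2.94, 2.94]. Speed limits (rad/s): [2.57, 2.57, 3.14, 3.14, 3.14, 3.14, 3.14].

### API

Orientations are given as [roll, pitch, yaw] about the fixed x, y, z axes, in that order (R = Rz(yaw) Ry(pitch) Rx(roll)).
In Python, from cell import sensors, get_image, camera_params, order gives the robot as it stands.
- The arm moves only by the shell command python3 -m inch 'ROWS' [OPENING]. ROWS is JSON, a list that holds one entry, the list of rows, each a list of 4 numbers: the shift along the tool's x, y, z in cm, then the turn about the tool's z in degrees. A call has 1 to 8 rows; each row is the pose to reach, as a shift and turn from the pose commanded when the call began, along the tool's axes at that moment; what a row does not reach only later rows make up. A row lasts 1/12 s, in which the tool goes at most 41.7 mm and 7.16 degrees, less where a joint would pass 70% of its speed; a pose out of reach is approached as far as the arm can. A call with a gripper value outside its range is refused whole. OPENING is the finger opening in cm, from 0 to 8.54, set as the call begins (- or left out, the last holds). The fingers move at their own pace and stop on an object; the grip force is fixed at half the most. Time passes only in rows, so rows that repeat a pose let the fingers close. It gives the time, the measured TCP pose, the force, the opening and the grip force at its end, in the units of the state.
- sensors.read_state(): the state, without advancing time (a new reading comes with each control period).
- get_image(name): name is "scene" or "top"; returns the picture (420x560x3 uint8, blue, green, red); there is no depth.
- camera_params(name): a dict with "mtx" (3x3 intrinsics, pixels), "rvec" (rotation vector, rad) and "tvec" (3), from world to camera coordinates, as OpenCV has them. Camera axes: x right, y down, z forward; pixel columns grow to the right and rows downward; lengths in mm; the calibration is good to about 2 mm. A picture is of the moment at which its call begins. camera_params takes no time and is no camera call.
- order.finish_job(): hands the job in; it is judged then, once.
The state is a dict: "clock": time; "qpos": joint angles; "qd": joint speeds; "tau": joint torques, N m; "eef_pos": TCP position; "tool_rot": TCP orientation; "force": force on the tool from outside, world axes, zero at the start; "torque": the same for the moment, N m; "width": finger opening in mm; "gripper_force": force on a finger pad.
Only numpy, scipy, OpenCV 4.12 (cv2) and the standard library are available. Lean on these libraries where they do the work, as an engineer would, in place of code of your own. Each camera call takes 0.05 s, during which the arm holds its last target. There are 200 camera calls.

### The job

Grip the filter cassette with the round window and flat bar grip, pull it up out of its sprung slot in the storage rack, and lower it upright, fully home, into the empty carriage on the illuminator's rail while that still stands well short of the lamp house and lens. Then, by the cassette's grip, slide the carriage along the rail until you feel the ball click into its notch, where the window stands between lamp house and lens barrel, and finish there still gripping the cassette: do not let go. Leave the other cassettes and the things on the bench where they are.

Things in the scene. Friction and masses are not known exactly. Their poses are not given: they have to be found in the camera images.
- cassette: The cassette to use: black plate 10 x 44 x 80 mm (own x, y, z) with a glazed round window, 34 mm across, centred 45 mm up; a neck 8 x 20 mm up to 92 mm; a flat bar grip 12 (x) x 36 (y) mm from 92 to 126 mm up. Origin at the centre of its underside, z up; same either way round; about 0.12 kg. It starts in any of the rack's three slots, underside 10 mm above the bench.
- cassette_grip (a point): Middle of that cassette's bar grip, 110 mm above its underside. Take it from above, fingers closing on the 12 mm thickness (the cassette's own x).
- carriage_seat (a point): Centre of the carriage floor where the cassette's underside rests, 35 mm above the bench; axes as the rail's, cassette x along its x. Two steel channel uprights 50 mm tall hold the cassette's side edges: inside 13 mm in x, 47 mm in y (1.5 mm play each side), with flared mouths 50 to 58 mm above the floor, 5 mm wider each side.
- carriage (a joint): Carriage's slide along the rail's +y from its parking end, m: starts 0 to 0.04, hard stop at 0.17, past the notch. Drag about 1 to 2 N. A sprung ball under it runs on a flat strip and drops 2 mm into the only notch: it draws the carriage in from some 4 mm either side and takes about 8 to 12 N to push out again.
- head: Illuminator head, clamped anywhere along the rail: grey finned lamp house 100 x 84 x 102 mm (own x 35 to 135 mm) and black lens barrel 36 mm thick on a post (own x -32 to -92 mm), axis 80 mm up. Origin on the bench, on the rail's centre line, axes as the rail's. The ball is in its notch when carriage_seat is at y = 0 here. Its top is 105 mm above the bench: fingers pass above.
- unit: The illuminator's aluminium rail, fixed to the bench: 50 mm wide, 330 mm long (own y from -190 to 140 mm), the carriage on it. Origin on the bench on the rail's centre line; x across the rail, y along it, the way the carriage must slide, z up.
- rack: Storage rack fixed to the bench: base 70 x 205 x 10 mm, three slots in line along its y, 65 mm apart, walls up to 30 mm above the bench. Origin on the bench under the middle slot. Sprung balls in each slot's ends catch in grooves in the cassette's edges: it takes a straight upward pull of 5 to 9 N over the first 5 mm, is clear after 20 mm.
- cassette_square: Other cassette in the rack, same plate with a square window and a round knob 18 mm thick instead of the bar grip; same height. Leave.
- cassette_blank: Other cassette in the rack, without window and with the same round knob. Leave.
- stain_jar: Glass jar with black lid, 50 mm wide, 65 mm tall, bystander. Origin at centre of underside, as for those below.
- sample_pot: Clear pot with white lid, 38 mm wide, 50 mm tall, bystander.
- immersion_oil: Small white dropper bottle, 28 mm wide, 60 mm tall, bystander.

How it is judged:
By the outcome, as a careful person would: the job done as asked, in the order asked, and still so for the second after the job is handed in, while the arm keeps its last pose, push and grip.
It also fails if it takes over 48 s, if anything falls off the work surface, if the arm or the gripper's body presses on something with over 40 N, if the wrist force passes 120 N, or if a joint passes its speed limit or range.

## Working session

There is one attempt and no reset: what is moved stays moved. The work goes in short steps, Python scripts to look and compute and a shell command to move; the robot and the scene stay as the last step left them, time stands still between calls to the robot, and variables do not carry over. Pictures are saved under pics/ and viewed, at most 10 in all, crops included, and the job is handed in when it is done.

```bash
mkdir -p pics; ls; python3 - <<'E'
from cell import sensors,get_image,camera_params
import cv2
for n in("scene","top"):
    cv2.imwrite(f"pics/{n}0.png",get_image(n)); p=camera_params(n); print(n,p)
s=sensors.read_state();print(s['clock'],s['eef_pos'],s['tool_rot'],s['width'],s['force'])
E
```

```text
pics
scene {'mtx': array([[488.82087805,   0.        , 268.98381942],
       [  0.        , 488.82087805, 211.23912792],
       [  0.        ,   0.        ,   1.        ]]), 'rvec': array([ 0.79326905,  2.63728827, -1.00508913]), 'tvec': array([ 439.54366508, -195.23984289, 1503.87409726])}
top {'mtx': array([[400.45980798,   0.        , 281.67305242],
       [  0.        , 400.45980798, 206.2926209 ],
       [  0.        ,   0.        ,   1.        ]]), 'rvec': array([ 2.19578638, -2.13967014,  0.15155658]), 'tvec': array([ 19.9052069 , 548.16588714, 982.39458827])}
0.1 [142.83487147 633.5311671  230.47107341] [-3.13987311e+00 -3.59712706e-05  2.91971623e+00] 85.71487483814042 [-1.58991292 -0.66702296 -0.37600806]
```

View pics/scene0.png

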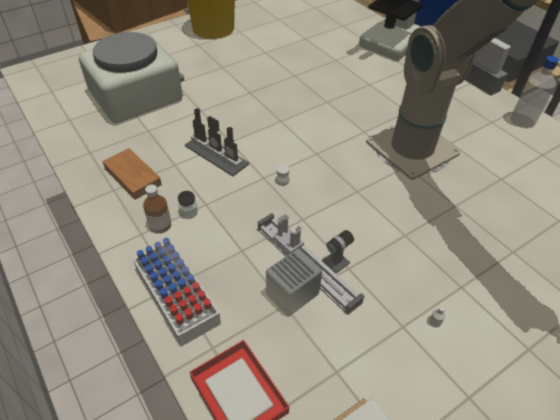

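View pics/top0.png

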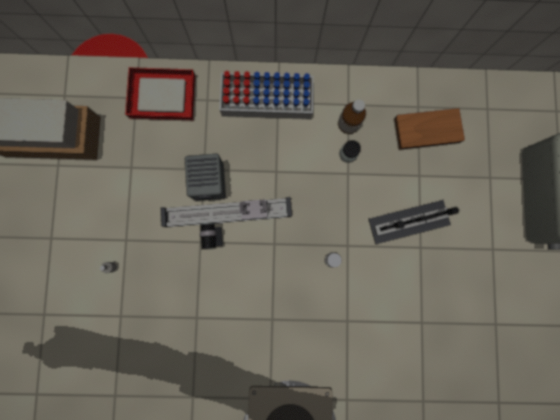

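The scene view shows the rack with three cassettes at about (215,140), and the illuminator with its carriage at about (290,232), lamp house (293,278) and lens (340,245). In the top view the rack is at (412,221), the rail runs (163,215) to (290,207) and the carriage is near (255,208).

```bash
cat > h.py <<'E'
import numpy as np,cv2
from cell import sensors,get_image,camera_params
def cam(n):
    p=camera_params(n);R=cv2.Rodrigues(p['rvec'])[0];return p['mtx'],R,np.array(p['tvec']).ravel()
def ray(n,uv,z):
    K,R,t=cam(n);c=-R.T@t;d=R.T@np.linalg.solve(K,[uv[0],uv[1],1]);return (c+d*(z-c[2])/d[2])
def proj(n,P):
    p=camera_params(n);return cv2.projectPoints(np.float64(P).reshape(-1,3),p['rvec'],p['tvec'],p['mtx'],None)[0][:,0]
def crop(img,x0,y0,x1,y1,s):return cv2.resize(img[y0:y1,x0:x1],None,fx=s,fy=s,interpolation=cv2.INTER_CUBIC)
def tile(ims,w,h):
    return [cv2.copyMakeBorder(i[:h,:w],0,max(0,h-i.shape[0]),0,max(0,w-i.shape[1]),cv2.BORDER_CONSTANT) for i in ims]
E
python3 - <<'E'
from h import *
s,t=cv2.imread("pics/scene0.png"),cv2.imread("pics/top0.png")
a=tile([crop(s,180,100,260,180,3.7),crop(s,250,210,370,310,4),crop(t,360,190,470,250,3.6),crop(t,155,145,300,255,2.75)],400,300)
o=np.vstack([np.hstack([a[0],a[1]]),np.hstack([a[2],a[3]])])
o=np.uint8(255*(o/255.)**.6)
cv2.imwrite("pics/c0.png",o)
for n in("scene","top"):
    K,R,T=cam(n);print(n,(-R.T@T).round(),proj(n,[[143,634,231],[0,0,0]]).round())
print([ray("top",u,10).round() for u in[(412,221)]],ray("top",(163,215),20).round(),ray("top",(290,207),20).round())
E
```

```text
scene [1004.  711.  989.] [[623. 266.]
 [412. 148.]]
top [ 425.   52. 1041.] [[-38. 397.]
 [290. 430.]]
[array([ 521., -306.,   10.])] [519. 335.  20.] [548.  12.  20.]
```

View pics/c0.png

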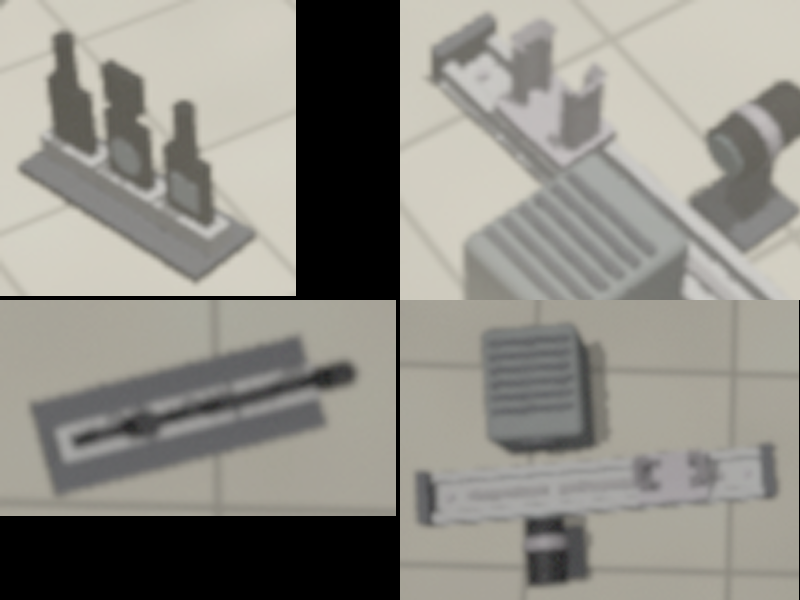

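The cropped view shows the middle cassette, with round window and flat bar (scene about (213,120)), is the target. The carriage sits towards the rail's right end, and lamp and lens are to the left (+y).

```bash
cat > m.py <<'E'
from h import *
t=cv2.imread("pics/top0.png");s=cv2.imread("pics/scene0.png")
def rect(img,box,lo,hi):
    x0,y0,x1,y1=box;g=cv2.cvtColor(crop(img,x0,y0,x1,y1,4),cv2.COLOR_BGR2GRAY)
    m=cv2.inRange(g,lo,hi);m=cv2.morphologyEx(m,cv2.MORPH_CLOSE,np.ones((25,25)));m=cv2.morphologyEx(m,cv2.MORPH_OPEN,np.ones((9,9)))
    c=max(cv2.findContours(m,0,1)[0],key=cv2.contourArea)
    r=cv2.boxPoints(cv2.minAreaRect(c));return (r+.5)/4-.5+[x0,y0]
r=rect(t,(360,190,470,255),0,85);print("rack",r.round(1).tolist())
w=np.array([ray("top",u,10) for u in r]);print(w.round(),w.mean(0).round(1),[np.linalg.norm(w[i]-w[i-1]).round() for i in range(4)])
cs={"railTop":[(417,472),(774,444),(777,494),(419,524)]}
P=[(u/2.75+155,(v-300)/2.75+145) for u,v in cs["railTop"]];print([ray("top",u,15).round().tolist() for u in P])
print("bar top scene",ray("scene",(180+123/3.7,100+72/3.7),136).round(1), [ray("scene",(180+a/3.7,100+b/3.7),136).round(1).tolist() for a,b in((106,64),(142,81))])
# carriage (scene crop)
for a,b in((532,30),(597,75)): print("upright",ray("scene",(250+(a-400)/4,210+b/4),93).round(1))
# lens axis, lamp box top
L=[(484,335),(573,326),(580,438),(492,442)];print("lamp",[ray("top",((u/2.75+155),(v-300)/2.75+145),104).round().tolist() for u,v in L])
E
python3 m.py; python3 - <<'E'
import cv2,numpy as np
g=cv2.cvtColor(cv2.imread("pics/top0.png"),cv2.COLOR_BGR2GRAY)
print(g[190:250:6,365:460:6])
E
```

```text
rack [[367.6, 218.4], [455.0, 195.2], [462.1, 221.9], [374.7, 245.1]]
[[ 525. -190.   10.]
 [ 592. -420.   10.]
 [ 522. -437.   10.]
 [ 456. -208.   10.]] [ 523.7 -314.    10. ] [np.float64(71.0), np.float64(240.0), np.float64(72.0), np.float64(238.0)]
[[548.0, -31.0, 15.0], [584.0, -369.0, 15.0], [536.0, -371.0, 15.0], [499.0, -33.0, 15.0]]
bar top scene [ 519.1 -297.2  136. ] [[525.1, -312.9, 136.0], [512.4, -279.7, 136.0]]
upright [541.   81.3  93. ]
upright [528.9 131.9  93. ]
lamp [[659.0, -80.0, 104.0], [670.0, -158.0, 104.0], [571.0, -164.0, 104.0], [565.0, -88.0, 104.0]]
[[124 123 123 124 123 125 126 127 127 103 127 126 126 125 125 124]
 [124 123 122 124 124 125 125 127 128 104 128 126 126 125 125 124]
 [124 123 124 124 124 125 125 126 126 104 121  89  60  69 125 124]
 [124 124 125 125 124 123 121  97  58  53  51  51  58  66  69  33]
 [125 126 122  97  60  55  54  53  59  84  96  66  21  47  46  89]
 [126  53  53  55  58  77  73  66  30  29  58  99  74  53  85 124]
 [126  59 118  75  39  21  33 111  80  55  53  52  56  73 112 124]
 [126  96 103 112  87  56  54  54  55  64 105 119 121 121 123 123]
 [126 124  55  56  56  68 101 121 123 106 122 121 121 122 123 124]
 [117 119  89 119 121 121 121 123 123 107 122 121 120 122 123 124]]
```

```bash
python3 - <<'E'
from h import *
f=lambda u,v:((u-400)/2.75+155,(v-300)/2.75+145)
def show(n,ps,z):
    w=np.array([ray("top",p,z) for p in ps]);print(n,w.round(1).tolist(),w.mean(0).round(1));return w
w=show("rack",[(368.3,218.3),(443.9,200.3),(450.8,224.7),(375.3,244.2)],10)
d=(w[0]+w[3]-w[1]-w[2])/2;print(np.linalg.norm(d),"rack yaw",np.arctan2(-d[0],d[1]))
w=show("rail",[f(*p) for p in[(417,472),(774,444),(777,494),(419,524)]],15)
d=(w[0]+w[3]-w[1]-w[2])/2;print(np.linalg.norm(d),"rail yaw",np.arctan2(-d[0],d[1]))
show("lamp",[f(*p) for p in[(484,335),(573,326),(580,438),(492,442)]],104)
show("lens",[f(*p) for p in[(527,517),(566,515),(569,583),(529,585)]],95)
show("carr floor",[f(*p) for p in[(637,455),(716,450),(718,492),(640,497)]],35)
E
```

```text
rack [[525.0, -191.8, 10.0], [577.6, -390.8, 10.0], [514.0, -407.3, 10.0], [458.5, -209.8, 10.0]] [ 518.7 -299.9   10. ]
205.4413211439575 rack yaw 0.266250590094519
rail [[538.0, 342.5, 15.0], [573.6, 10.2, 15.0], [526.4, 6.4, 15.0], [489.6, 337.7, 15.0]] [531.9 174.2  15. ]
333.78446728768427 rail yaw 0.10853782226256387
lamp [[649.0, 266.9, 104.0], [659.2, 190.5, 104.0], [561.3, 180.2, 104.0], [555.7, 255.1, 104.0]] [606.3 223.2 104. ]
lens [[493.0, 223.8, 95.0], [495.6, 190.6, 95.0], [437.6, 185.4, 95.0], [435.1, 219.3, 95.0]] [465.3 204.8  95. ]
carr floor [[557.0, 136.8, 35.0], [563.6, 64.3, 35.0], [524.8, 61.4, 35.0], [518.3, 132.6, 35.0]] [540.9  98.8  35. ]
```

```bash
cat >> h.py <<'E'
from scipy.spatial.transform import Rotation as Ro
def d(target,yaw=None,cur=None):
    s=sensors.read_state();R=Ro.from_euler('xyz',s['tool_rot']).as_matrix();p=np.array(s['eef_pos'])
    o=R.T@(np.array(target)-p)/10;t=0 if yaw is None else -np.degrees((yaw-s['tool_rot'][2]+np.pi)%(2*np.pi)-np.pi)
    print("cm",o.round(2),"deg",round(t,1))
E
python3 -c "
from h import *
d((430,420,240),1.837);d((560,150,240),1.837)"
```

```text
cm [-32.71 -14.51  -0.93] deg 62.0
cm [-51.33 -37.99  -0.89] deg 62.0
```

```bash
python3 -m inch '[[[-2.5,-1.9,-0.2,5],[-5.7,-4.2,-0.4,12],[-8.9,-6.6,-0.5,19],[-12.1,-9,-0.6,26],[-15.3,-11.3,-0.7,33],[-18.5,-13.7,-0.8,40],[-21.7,-16.1,-0.9,47],[-24.9,-18.4,-0.9,54]]]' && python3 -c "
from h import *
d((560,150,240),1.837)"
```

```text
clock: 0.77
eef_pos: [346.2, 398.0, 240.4]
tool_rot: [-3.141, -0.0, 1.971]
force: [0.9, 1.4, 0.2]
width: 85.3
gripper_force: 0.0
cm [-3.117e+01  1.002e+01  3.000e-02] deg 7.7
```

```bash
python3 -m inch '[[[-3.9,1.2,0,4],[-7.8,2.5,0,7.7],[-11.7,3.7,0,7.7],[-15.6,5,0,7.7],[-19.5,6.2,0,7.7],[-23.4,7.5,0,7.7],[-27.3,8.7,0,7.7],[-31.2,10,0,7.7]]]' && python3 -c "
from h import *
d((519,-298,230),1.837)"
```

```text
clock: 1.43
eef_pos: [561.2, 151.1, 240.0]
tool_rot: [-3.141, -0.0, 1.843]
force: [0.6, 0.9, 1.0]
width: 85.1
gripper_force: 0.0
cm [-42.12 -16.14   1.  ] deg 0.3
```

```bash
python3 -m inch '[[[-3.6,-1.4,0.1,0.3],[-7.2,-2.8,0.2,0.3],[-10.8,-4.2,0.3,0.3],[-14.4,-5.6,0.4,0.3],[-18,-7,0.5,0.3],[-21.6,-8.4,0.6,0.3],[-25.2,-9.8,0.7,0.3],[-28.8,-11.1,0.8,0.3]]]' && python3 -m inch '[[[-3.3,-1.2,0,0],[-6.6,-2.5,0,0],[-10,-3.8,0,0],[-13.3,-5,0.2,0],[-13.3,-5,0.2,0],[-13.3,-5,0.2,0]]]' 6 && python3 - <<'E'
from h import *
s=get_image("scene");t=get_image("top")
d((519,-298,160),1.837)
a=tile([crop(s,150,30,290,180,4)],560,600)[0];b=crop(t,340,150,500,300,1.5)
cv2.imwrite("pics/c1.png",np.uint8(255*(np.hstack([a,tile([b],240,600)[0]])/255.)**.6))
cv2.imwrite("pics/s1.png",s)
E
```

```text
clock: 2.1
eef_pos: [530.2, -156.1, 232.0]
tool_rot: [-3.141, -0.001, 1.838]
force: [1.0, 0.2, 0.1]
width: 85.1
gripper_force: 0.0
clock: 2.6
eef_pos: [516.4, -298.7, 229.8]
tool_rot: [-3.14, 0.0, 1.833]
force: [0.7, 0.9, -0.2]
width: 59.8
gripper_force: 0.0
cm [-0.35  0.02  6.97] deg 0.1
```

View pics/c1.png

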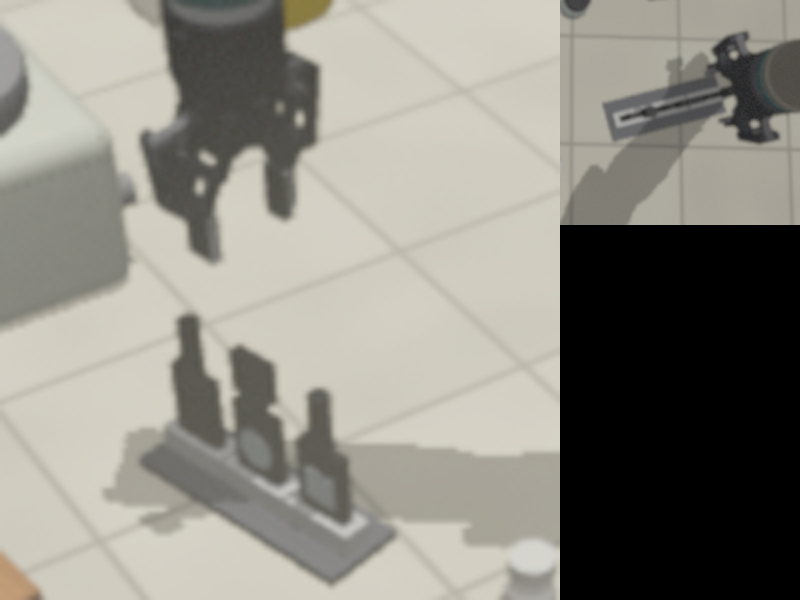

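Fingertips at about crop (208,255) and (283,213) hang above the middle cassette's bar top (253,357). The fingers straddle the bar's thin direction.

```bash
python3 - <<'E'
from h import *
for z in(230,236,240):print(z,proj("scene",[516.4,-298.7,z]).round(1))
c=lambda a,b:(150+a/4,30+b/4)
for p in((253,357),(232,348),(275,368)):print(ray("scene",c(*p),136).round(1))
e=proj("scene",[[523.7,-316.1,136],[514.3,-280.9,136]]);print(e.round(1), (e-[150,30])*4)
E
```

```text
230 [[211.   90.5]]
236 [[210.8  88.5]]
240 [[210.7  87.3]]
[ 518.6 -298.   136. ]
[ 526.  -315.1  136. ]
[ 511.8 -278.7  136. ]
[[208.5 116.5]
 [217.6 121.9]] [[234.13522737 346.17404073]
 [270.34012354 367.57408155]]
```

```bash
python3 -m inch '[[[0,0,0,0],[0,0,0,0]]]'; python3 -c "
from h import *
print(sensors.read_state()['eef_pos'])
d((518.9,-298.8,101),1.837)"
```

```text
clock: 2.87
eef_pos: [518.5, -294.1, 230.2]
tool_rot: [3.141, -0.001, 1.84]
force: [0.7, 0.0, -0.7]
width: 60.1
gripper_force: 0.0
[ 518.50193651 -294.10899529  230.18213062]
cm [-0.48 -0.09 12.92] deg 0.2
```

```bash
python3 -m inch '[[[-0.3,0,2,0],[-0.5,-0.1,5,0],[-0.5,-0.1,8,0],[-0.5,-0.1,10,0],[-0.5,-0.1,11.5,0],[-0.5,-0.1,12.5,0],[-0.5,-0.1,12.9,0],[-0.5,-0.1,12.9,0]]]' && python3 -m inch '[[[0,0,0,0],[0,0,0,0],[0,0,0,0],[0,0,0,0],[0,0,0,0],[0,0,0,0],[0,0,0,0],[0,0,0,0]]]' 0
```

```text
clock: 3.53
eef_pos: [518.3, -300.3, 100.8]
tool_rot: [-3.141, -0.001, 1.839]
force: [-0.0, -0.0, -0.0]
width: 59.9
gripper_force: 0.0
clock: 4.2
eef_pos: [519.1, -301.4, 102.3]
tool_rot: [3.14, 0.001, 1.838]
force: [-0.3, 0.1, 5.1]
width: 11.0
gripper_force: 59.0
```

```bash
python3 -m inch '[[[0,0,-0.2,0],[0,0,-0.5,0],[0,0,-0.8,0],[0,0,-1.2,0],[0,0,-1.6,0],[0,0,-2.2,0],[0,0,-3.2,0],[0,0,-4.5,0]]]' && python3 -m inch '[[[0,0,-3,0],[0,0,-6,0],[0,0,-9,0],[0,0,-10,0],[0,0,-10,0],[0,0,-10,0]]]' && python3 - <<'E'
from h import *
s=get_image("scene")
d((548,60,230),1.679)
cv2.imwrite("pics/c2.png",np.uint8(255*(crop(s,150,20,290,180,3.7)/255.)**.6))
E
```

```text
clock: 4.87
eef_pos: [517.3, -300.8, 146.8]
tool_rot: [-3.14, -0.001, 1.837]
force: [1.1, -0.1, -1.1]
width: 11.1
gripper_force: 59.5
clock: 5.37
eef_pos: [517.9, -300.8, 246.5]
tool_rot: [3.141, -0.0, 1.838]
force: [-0.2, -0.0, -0.8]
width: 11.3
gripper_force: 59.6
cm [33.95 12.46  1.57] deg 9.1
```

View pics/c2.png

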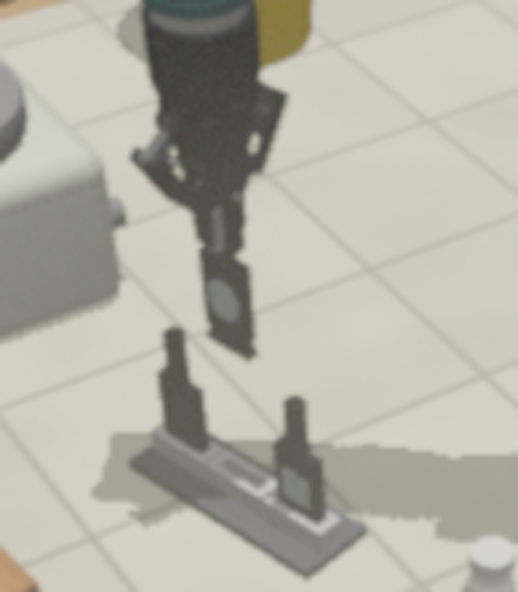

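The cassette hangs upright from the fingers, bottom edge about crop (208,340) to (250,357), clear of the rack; the other two are still in place.

```bash
python3 -m inch '[[[2.5,0.9,0.5,3],[5.5,2,0.9,6],[9,3.3,0.9,9.1],[12.9,4.7,0.9,9.1],[16.8,6.2,0.9,9.1],[20.7,7.6,0.9,9.1],[24.6,9,0.9,9.1],[28.5,10.5,0.9,9.1]]]' >/dev/null && python3 -m inch '[[[0,0,0,0],[0,0,0,0]]]' && python3 - <<'E'
from h import *
d((539,103,235),1.679)
s,t=cv2.imread("pics/scene0.png"),cv2.imread("pics/top0.png")
a=tile([crop(s,262,205,315,260,8)],424,440)[0];b=tile([crop(t,228,190,300,230,5)],376,440)[0]
o=np.hstack([a,b]);cv2.imwrite("pics/c3.png",np.uint8(255*(o/255.)**.7))
E
```

```text
clock: 6.25
eef_pos: [543.2, 5.4, 235.1]
tool_rot: [-3.137, -0.001, 1.686]
force: [0.2, -1.3, -1.1]
width: 11.3
gripper_force: 59.4
cm [9.75 0.7  0.02] deg 0.4
```

View pics/c3.png

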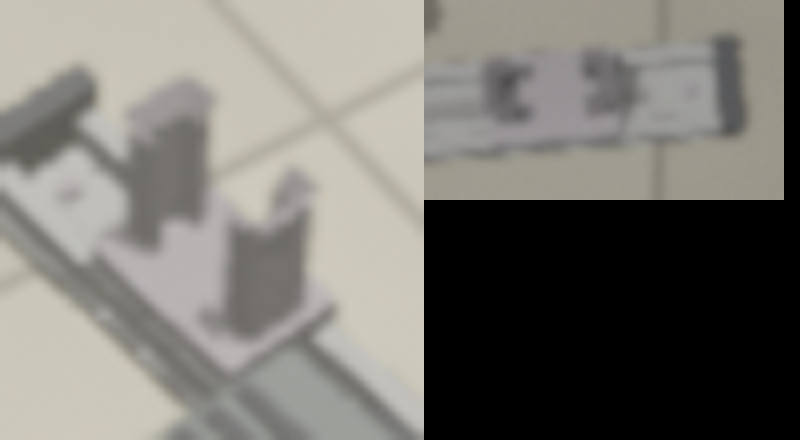

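The crop shows both channel uprights: in the top view they span crop u 485–528 and 588–637 (midline v≈85). In the scene view the four flange tips sit near (214,97), (283,172), (138,125) and (230,215).

```bash
python3 - <<'E'
from h import *
print("top",ray("top",(228+(559.5-424)/5,190+85/5),92).round(1))
for p in((216,152),):print("scene",ray("scene",(262+p[0]/8,205+p[1]/8),93).round(1))
s,c=np.sin(.1085),np.cos(.1085)
A=[];nm=[]
seat=np.array([538.7,103,0])
for lx,ly in((0,-23.5),(0,23.5),(-11,-17),(-11,17),(11,-17),(11,17)):
    A.append(seat+[c*lx-s*ly,s*lx+c*ly,93])
print(((proj("scene",A)-[262,205])*8).round().tolist());print(((proj("top",A)-[228,190])*5+[424,0]).round().tolist())
E
```

```text
top [536.9  98.4  92. ]
scene [540.7 106.3  93. ]
[[164.0, 97.0], [267.0, 189.0], [206.0, 92.0], [280.0, 158.0], [151.0, 127.0], [225.0, 194.0]]
[[599.0, 77.0], [501.0, 85.0], [587.0, 101.0], [516.0, 106.0], [584.0, 55.0], [512.0, 61.0]]
```

```bash
python3 -m inch '[[[3,0.2,0,0.4],[6,0.4,0.5,0.4],[8.5,0.6,1.5,0.4],[9.7,0.7,2.5,0.4],[9.7,0.7,3.5,0.4],[9.7,0.7,3.8,0.4],[9.7,0.7,3.8,0.4],[9.7,0.7,3.8,0.4]]]' && python3 - <<'E'
from h import *
S=get_image("scene");cv2.imwrite("pics/s4.png",S);T=get_image("top")
d((539,102.5,192),1.679)
a=tile([crop(S,255,180,320,260,7)],456,560)[0];b=tile([crop(T,210,160,300,240,3.8)],342,560)[0]
cv2.imwrite("pics/c4.png",np.uint8(255*(np.hstack([a,b])/255.)**.6))
s=sensors.read_state();e=s['eef_pos'];y=s['tool_rot'][2]-np.pi/2;c,n=np.cos(y),np.sin(y)
P=[[e[0]+c*lx-n*ly,e[1]+n*lx+c*ly,e[2]-92.3] for lx,ly in((5,-22),(5,22),(-5,22))]
print(((proj("scene",P)-[255,180])*7).round().tolist())
E
```

```text
clock: 6.92
eef_pos: [541.0, 95.9, 199.1]
tool_rot: [-3.141, 0.002, 1.668]
force: [-0.3, 0.2, -0.2]
width: 11.3
gripper_force: 59.4
cm [ 0.6  -0.19  0.77] deg -0.6
[[169.0, 233.0], [253.0, 309.0], [275.0, 295.0]]
```

View pics/c4.png

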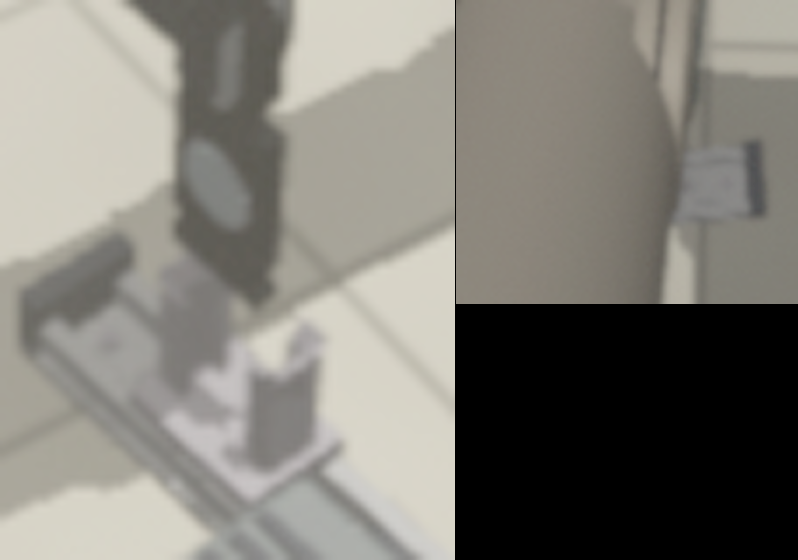

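The cassette hangs just above the carriage: its bottom corners are at about crop (178,235), (262,303) and (274,293), and the near upright's tips at (250,363) and (297,325).

```bash
python3 -m inch '[[[0.6,-0.2,0,-0.6],[0.6,-0.2,0,-0.6],[0.6,-0.2,0,-0.6]]]'; python3 - <<'E'
from h import *
e=np.array([540.0,96.5,0])
for p in((226,264),(220,268)):print("bottom",ray("scene",(255+p[0]/7,180+p[1]/7),106.8).round(1))
print("uprights",ray("scene",(255+238/7,180+308/7),93).round(1))
d((539,102.5,192),1.679)
E
```

```text
clock: 7.27
eef_pos: [538.3, 104.9, 199.6]
tool_rot: [3.141, -0.001, 1.683]
force: [0.8, 0.4, -1.3]
width: 11.3
gripper_force: 59.4
bottom [539.9  97.2 106.8]
bottom [542.7  97.5 106.8]
uprights [540.7 106.3  93. ]
cm [-0.25  0.04  0.76] deg 0.2
```

```bash
python3 -m inch '[[[-0.1,0.1,0.2,0.2],[-0.1,0.1,0.6,0.2],[-0.1,0.1,0.9,0.2],[-0.1,0.1,1.2,0.2],[-0.1,0.1,1.5,0.2],[-0.1,0.1,1.8,0.2],[-0.1,0.1,2.0,0.2],[-0.1,0.1,2.2,0.2]]]'
```

```text
clock: 7.93
eef_pos: [539.3, 103.5, 176.9]
tool_rot: [-3.141, 0.0, 1.679]
force: [-0.6, 0.3, -0.7]
width: 10.7
gripper_force: 59.4
```

```bash
python3 -m inch '[[[0,0,0.2,0],[0,0,0.4,0],[0,0,0.6,0],[0,0,0.8,0],[0,0,0.8,0],[0,0,0.8,0]]]'; python3 -m inch '[[[0,0,0.2,0],[0,0,0.4,0],[0,0,0.6,0],[0,0,0.8,0],[0,0,0.8,0],[0,0,0.8,0]]]'
```

```text
clock: 8.43
eef_pos: [539.4, 103.5, 169.2]
tool_rot: [-3.141, -0.0, 1.679]
force: [0.3, 0.5, -0.7]
width: 11.0
gripper_force: 59.4
clock: 8.93
eef_pos: [539.3, 103.5, 161.1]
tool_rot: [-3.141, 0.0, 1.679]
force: [0.3, -1.2, -1.3]
width: 11.2
gripper_force: 59.4
```

```bash
python3 -m inch '[[[0,0,0.4,0],[0,0,0.9,0],[0,0,1.4,0],[0,0,1.9,0],[0,0,2.4,0],[0,0,2.8,0],[0,0,2.9,0],[0,0,2.9,0]]]';  python3 -m inch '[[[0,0,0.1,0],[0,0,0.2,0],[0,0,0.3,0],[0,0,0.4,0],[0,0,0.5,0],[0,0,0.5,0]]]'
```

```text
clock: 9.6
eef_pos: [539.1, 103.5, 131.8]
tool_rot: [-3.141, 0.0, 1.679]
force: [0.3, -0.2, -0.4]
width: 11.0
gripper_force: 59.4
clock: 10.1
eef_pos: [539.5, 103.6, 127.3]
tool_rot: [3.141, -0.0, 1.679]
force: [0.5, 0.7, -1.7]
width: 11.3
gripper_force: 59.4
```

```bash
python3 -m inch '[[[0,0,0.1,0],[0,0,0.15,0],[0,0,0.2,0],[0,0,0.2,0]]]'; python3 -m inch '[[[0,0,0.1,0],[0,0,0.15,0],[0,0,0.2,0],[0,0,0.2,0]]]'
```

```text
clock: 10.43
eef_pos: [539.8, 103.6, 127.2]
tool_rot: [3.14, -0.001, 1.679]
force: [-3.6, -0.3, 15.2]
width: 11.6
gripper_force: 61.9
clock: 10.77
eef_pos: [540.1, 103.6, 127.1]
tool_rot: [3.139, -0.002, 1.679]
force: [-6.1, -0.1, 31.0]
width: 11.3
gripper_force: 64.2
```

```bash
python3 -m inch '[[[0,0,-0.2,0],[0,0,-0.3,0],[0,0,-0.3,0]]]'; python3 - <<'E'
from h import *
S=get_image("scene")
cv2.imwrite("pics/c5.png",np.uint8(255*(crop(S,235,160,375,290,4)/255.)**.6))
E
```

```text
clock: 11.02
eef_pos: [540.0, 103.7, 127.2]
tool_rot: [3.14, -0.0, 1.679]
force: [-1.2, 0.3, 10.5]
width: 11.6
gripper_force: 61.1
```

View pics/c5.png

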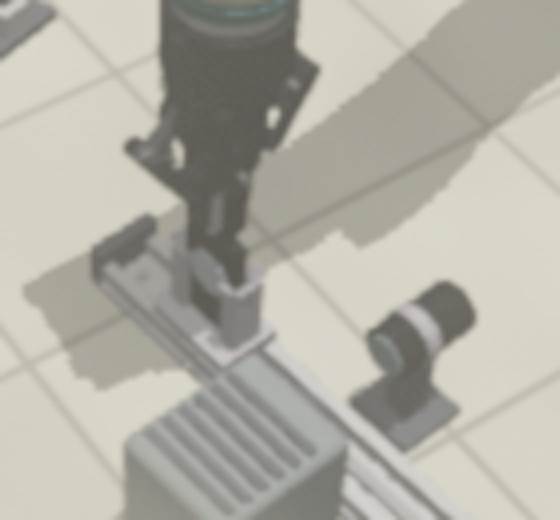

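The cassette is standing upright between the uprights, with the window level with their tops, and the carriage is still short of the lamp house.

```bash
python3 -m inch '[[[0.1,0,-0.1,0],[0.4,0,-0.1,0],[0.8,0,-0.1,0],[1.3,0,-0.1,0],[1.8,0,-0.1,0],[2.3,0,-0.1,0],[2.7,0,-0.1,0],[3,0,-0.1,0]]]'; python3 -m inch '[[[0.3,0,0,0],[0.8,0,0,0],[1.3,0,0,0],[1.8,0,0,0],[2.3,0,0,0],[2.7,0,0,0],[3,0,0,0],[3,0,0,0]]]'
```

```text
clock: 11.73
eef_pos: [536.1, 134.3, 127.3]
tool_rot: [3.141, -0.0, 1.68]
force: [-0.8, -2.4, 3.6]
width: 10.9
gripper_force: 60.2
clock: 12.4
eef_pos: [532.7, 165.2, 127.3]
tool_rot: [3.142, -0.002, 1.68]
force: [0.6, 0.6, 2.8]
width: 11.4
gripper_force: 59.9
```

```bash
python3 -m inch '[[[0.3,0,0,0],[0.7,0,0,0],[1.1,0,0,0],[1.5,0,0,0],[1.9,0,0,0],[2.2,0,0,0],[2.4,0,0,0],[2.5,0,0,0]]]'; for i in 1 2 3; do python3 -m inch '[[[0.1,0,0,0],[0.2,0,0,0],[0.3,0,0,0],[0.3,0,0,0]]]' | egrep 'pos|^force'; done
```

```text
clock: 13.07
eef_pos: [530.1, 189.0, 127.3]
tool_rot: [-3.142, -0.001, 1.68]
force: [0.7, -1.3, 2.1]
width: 11.2
gripper_force: 59.9
eef_pos: [529.8, 191.6, 127.3]
force: [0.0, -0.1, 1.6]
eef_pos: [529.5, 194.4, 127.3]
force: [-0.7, -1.0, 2.7]
eef_pos: [529.1, 197.5, 127.2]
force: [0.0, -0.6, 1.5]
```

```bash
for i in 1 2 3 4; do python3 -m inch '[[[0.1,0,0,0],[0.2,0,0,0],[0.2,0,0,0]]]' | egrep 'pos|^force'; done
```

```text
eef_pos: [529.0, 199.4, 127.3]
force: [0.4, 0.0, 1.5]
eef_pos: [528.7, 201.3, 127.3]
force: [-0.2, -0.6, 2.5]
eef_pos: [528.5, 203.3, 127.3]
force: [-0.0, -1.5, 1.9]
eef_pos: [528.3, 205.3, 127.3]
force: [0.1, -0.2, 2.3]
```

```bash
for i in 1 2 3; do python3 -m inch '[[[0.1,0,0,0],[0.2,0,0,0],[0.2,0,0,0]]]' | egrep 'pos|^force'; done
```

```text
eef_pos: [528.1, 207.3, 127.3]
force: [-0.1, -0.1, 1.8]
eef_pos: [527.9, 209.3, 127.3]
force: [-0.0, -1.0, 2.5]
eef_pos: [527.6, 211.7, 127.3]
force: [-1.0, 0.9, 1.8]
```

```bash
for i in 1 2; do python3 -m inch '[[[0.1,0,0,0],[0.1,0,0,0],[0.1,0,0,0]]]' | egrep 'pos|^force'; done
```

```text
eef_pos: [527.5, 213.1, 127.3]
force: [0.2, -0.0, 0.1]
eef_pos: [527.5, 213.8, 127.3]
force: [0.2, 3.3, 1.5]
```

```bash
for i in 1 2; do python3 -m inch '[[[0.1,0,0,0],[0.1,0,0,0],[0.1,0,0,0]]]' | egrep 'pos|^force'; done
```

```text
eef_pos: [527.4, 213.9, 127.3]
force: [-0.4, 2.3, 1.6]
eef_pos: [527.4, 214.2, 127.3]
force: [0.1, 0.5, 0.7]
```

```bash
for i in 1 2; do python3 -m inch '[[[0.1,0,0,0],[0.1,0,0,0],[0.1,0,0,0]]]' | egrep 'pos|^force'; done
```

```text
eef_pos: [527.3, 215.1, 127.3]
force: [0.2, -1.5, 2.1]
eef_pos: [527.2, 216.9, 127.3]
force: [0.5, -1.3, 1.9]
```

```bash
for i in 1 2; do python3 -m inch '[[[0.1,0,0,0],[0.1,0,0,0],[0.1,0,0,0]]]' | egrep 'pos|^force'; done
```

```text
eef_pos: [527.1, 217.6, 127.3]
force: [1.2, -1.8, 2.1]
eef_pos: [527.0, 217.9, 127.3]
force: [0.0, -6.3, 1.9]
```

```bash
python3 -m inch '[[[-0.1,0,0,0],[-0.2,0,0,0],[-0.3,0,0,0],[-0.3,0,0,0],[-0.3,0,0,0],[-0.3,0,0,0]]]'; python3 - <<'E'
from h import *
S=get_image("scene")
cv2.imwrite("pics/c6.png",np.uint8(255*(crop(S,175,100,385,320,2.7)/255.)**.6))
E
```

```text
clock: 18.32
eef_pos: [527.1, 217.0, 127.3]
tool_rot: [3.142, -0.001, 1.68]
force: [0.2, 0.6, 1.6]
width: 11.1
gripper_force: 59.7
```

View pics/c6.png

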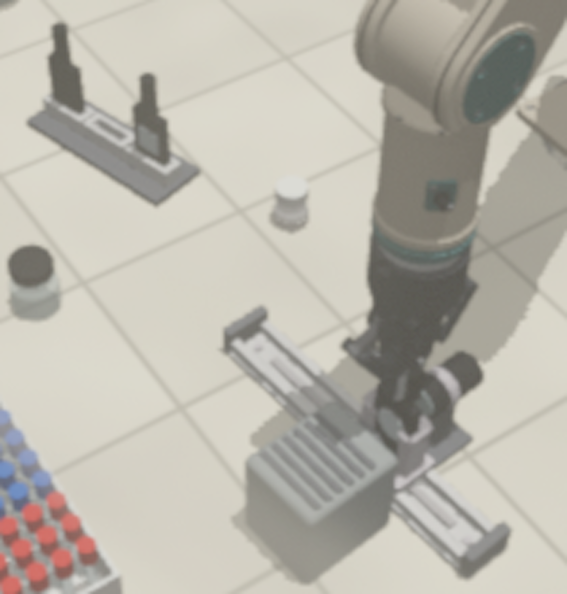

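The picture shows the cassette at about (405,420), standing in the carriage between lamp house and lens. The other two cassettes, the jar and the pot are undisturbed.

```bash
python3 -c "
from cell import order;print(order.finish_job())"
```

```text
the job is handed in; nothing more can be done
None
```

The round-window cassette is fully home in the carriage, which I slid until the ball clicked into its notch between lamp house and lens, and I handed the job in at about 18 s with the cassette still gripped.

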